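# Roll the steel flask onto its mat

### The arm

A 7-joint arm with a two-finger parallel gripper is mounted at the origin on the work surface. World frame = base frame: x ahead of the robot, y to its left, z up, the work surface at z = 0. Lengths are in m, angles in rad, forces in N, time in s.
With the tool pointing down it reaches from about 0.425 to 0.925 m from the base axis. Payload 6.8 kg.
Tool frame: the origin (TCP) lies at the very end of the fingers, on their centre line; the grasp point (between the pads) lies 19 mm behind it; y points along the fingers, x is the direction in which the jaws open and shut, and the axes are right-handed (so a half turn about y gives the same grasp; the last joint's range is limited). The gripper opens to 88 mm and grips with 3 to 60 N. Pads are 20 mm wide; open, the fingers measure 115 mm over their backs; the gripper's body (75 mm by 178 mm) begins 61 mm behind the grasp point.
Start: joints at [1.088, 0.477, 0.022, 1.555, -0.011, 1.109, -0.083], TCP at [0.247, -0.628, 0.187] pointing down, gripper open.
Joint ranges: [-2.96, 2.96], [-0.34, 2.1], [-1.41, 1.46], [0.24, 2.44], [-1.37, 4.51], [0.17, 1.92], [-2.96, 2.96]. Speed limits (rad/s): [2.39, 2.39, 3.14, 3.14, 3.14, 3.14, 3.14].

### API

Orientations are given as a unit quaternion [x, y, z, w].
In Python, from rig import robot gives the robot as it stands. Calls block until the motion is done:
- robot.goto(position, orientation): joint-space move of the TCP to a pose.
- robot.servo_line(position, vel=0.15, rot=None, max_force=None): straight line of the TCP; rot=None keeps the orientation; vel is the mean speed in m/s. With max_force (N) it stops when the force on the tool has changed by that much, and returns True; else False.
- robot.move_j(angles): joint-space move.
- robot.release() and robot.clamp(effort=None): open the fingers fully, or close them until they stop; effort is the grip in N (None keeps the last).
- robot.sleep(seconds).
- robot.solve_ik(position, orientation): joint angles nearest the present ones, or None.
- robot.observe(): the state.
- robot.capture(name): name is "side" or "top" or "wrist"; returns a dict with "img" (400x640x3 uint8, blue, green, red), "fx", "fy", "cx", "cy" (pixels), "R" (3x3) and "t" (3): a world point X has camera coordinates R X + t; the wrist camera has in their place "hand_eye" (4x4, takes a point from camera to tool coordinates, whose origin is the TCP and whose axes are the tool frame's). Camera axes: x right, y down, z forward; pixel columns grow to the right and rows downward; lengths in m; the calibration is good to about 2 mm. A picture is of the moment at which its call begins: read the wrist's pose just before it. There is no depth.
A pose or a line that the arm cannot do raises robot.PlanningError and nothing moves.
- robot.sign_off(): hands the job in, once; it reports no verdict.
Trained networks look in a picture, given as the dict that the camera call returned (one of the last four; its "shot" number tells which), for a name from the list of things; names that differ only in an ending like _2 or _b are one class to them, and where a whole thing is asked for, a point or a joint stands for the part that bears it (a point fixed in the world has none). Each returns a list of dicts, best first, with "p" (0 to 1); they miss things now and then, are a little off and sometimes report something else, mostly with a low value. They report only what shows in the picture. A call takes as long as a camera call. They do not tell look-alikes from the thing itself.
- robot.regions_of(thing, picture): "mask" (400x640 bool, what is visible of it) and "pixel" ([column, row] in pixels, amid what is visible of it).
The state is a dict: "time_s": time; "joint_pos": joint angles; "joint_vel": joint speeds; "effort": joint torques, N m; "tcp_pos": TCP position; "orientation": TCP orientation; "force": force on the tool from outside, world axes, zero at the start; "ft_torque": the same for the moment, N m; "width": opening from 0.0 (shut) to 1.0 (fully open).
Only numpy, scipy, OpenCV 4.12 (cv2) and the standard library are available. Lean on these libraries where they do the work, as an engineer would, in place of code of your own. Each camera call takes 0.05 s, during which the arm holds its last target. There are 200 camera calls.

### The job

The steel drinking flask has been left lying on its side on the bare lacquered shelf, where it could roll off. With the fingertips pushing along its top, roll it gently across the shelf to the thin black rubber mat beside it and leave it at rest there with its whole body over the mat. Do not grip it, lift it or shove it from low on its side, and leave everything else where it stands.

Things in the scene. Friction and masses are not known exactly. Their poses are not given: they have to be found in the camera images.
- flask: steel flask, loose, lying on its side. Straight cylinder 68 mm across, 165 mm long, then a taper and a black cap 48 mm across, 46 mm long, clear of the shelf; 0.2 to 0.45 kg. Origin on its axis, mid-way along the cylinder, 34 mm above the shelf, 34 mm under its top line: pushed there it rolls straight. x points along it to the cap; y, z turn as it rolls. Left at 0.1 m/s it coasts about 15 mm
- flask_base (a point): the middle of the flask's flat bottom, on its axis, 82.5 mm from the flask's origin
- flask_shoulder (a point): point on the flask's axis where the straight cylinder ends and the taper to the cap begins, 82.5 mm from the origin
- flask_cap (a point): the middle of the outer face of the cap, on the flask's axis, 128.5 mm from the origin
- mat: thin black rubber mat, fixed flat on the shelf, 270 mm (its x) by 110 mm (its y), rounded corners, 0.8 mm thin: no step for what rolls over it. Origin at its centre, z up. The flask starts 125 to 170 mm to one side of it (+y or -y), nearly parallel, its cap towards the mat's +x end, and belongs on it lengthwise, with about 21 mm to spare on either side
- jar: closed amber glass jar of spent batteries, 86 mm in diameter, 110 mm tall, loose and upright, standing on the other side of the mat from the flask, 125 to 170 mm from the mat's centre. Origin at the centre of its underside. Leave it alone
- bulb: frosted reflector bulb standing on its face, 63 mm in diameter, 103 mm tall, loose. Origin at the centre of its underside. Leave it alone
- bike_light: small steel bicycle light on its black clamp foot, 95 mm long, 61 mm tall, loose. Origin at the centre of its underside. Leave it alone
- pot: white ceramic pot with a small green plant, 112 mm in diameter, about 130 mm tall, loose. Origin at the centre of its underside. Leave it alone
- spray_can: white spray can with a black cap, 53 mm in diameter, 170 mm tall, loose and upright. Origin at the centre of its underside. Leave it alone
- shoe_brush: wooden shoe brush, bristles down, 170 by 52 mm, 40 mm tall, loose. Origin at the centre of its underside. Leave it alone
- turntable_tray (a joint): angle of the spinning tray of the grey turntable organiser with four round bins (290 mm across, 127 mm tall, far left on the shelf, clear of the flask and the mat), rad; it spins easily. Leave it unturned
Not all that is in view belongs to the job. What is shaped like the flask but pink or purple is not meant.

How it is judged:
On the way:
1. the flask has turned over on its way (more than a quarter turn), so it was rolled and not dragged (angle between flask's own z axis and vertical above 1.75 rad).
At the end, for the whole second after the job is handed in: The flask lies still on its side, lengthwise over the mat: both ends of its straight body within 23 mm of the mat's long middle line (the steel body no more than 2 mm past a long edge), base and cap no more than 3 mm past the mat's short edges; speed under 10 mm/s (y of flask_base in the frame of mat between -0.023 and 0.023 m and y of flask_shoulder in the frame of mat between -0.023 and 0.023 m and x of flask_base in the frame of mat between -0.138 and 0.138 m and x of flask_cap in the frame of mat between -0.138 and 0.138 m and height (world z) of flask below 0.038 m and linear speed of flask below 0.01 m/s and angular speed of flask below 0.3 rad/s); the robot touches nothing.
It fails at once if the flask is lifted more than 12 mm or stood up (height (world z) of flask above 0.046 m).
It fails at once if the fingers push or straddle the flask from low on its side (fingertips about half its height or lower) (contact force between the fingers and flask above 0.5 N and height (world z) of the grasp point below 0.055 m).
It fails at once if the flask is flung (faster than 0.5 m/s) (linear speed of flask above 0.5 m/s).
It fails at once if a bystander is moved more than 20 mm or tipped over, or the turntable is spun (distance of any of jar, bulb, bike_light, pot, spray_can, shoe_brush from where it was at the start of the episode above 0.02 m or angle between any of jar, bulb, bike_light, pot, spray_can, shoe_brush's own z axis and vertical above 0.35 rad or velocity of joint turntable_tray above 0.1 rad/s or velocity of joint turntable_tray below -0.1 rad/s).
It also fails if it takes over 51 s, if anything falls off the work surface, if the arm or the gripper's body presses on something with over 40 N, if the wrist force passes 120 N, or if a joint passes its speed limit or range.

## Working session

There is one attempt and no reset: what is moved stays moved. The work goes in short steps, each a Python script; the robot and the scene stay as the last script left them, time stands still between calls to the robot, and variables do not carry over. Pictures are saved under pics/ and viewed, about 8 in all and at most 12, crops included, and the job is handed in when it is done.

```bash
ls; mkdir -p pics
python3 - <<'E'
from rig import robot
import cv2,numpy as np
s=robot.observe();print(s['time_s'],s['tcp_pos'],s['orientation'],s['force'])
for n in('top','side'):
    p=robot.capture(n);cv2.imwrite(f'pics/{n}0.png',p['img'])
    print(n,p['fx'],p['fy'],p['cx'],p['cy'],np.round(p['R'],3).tolist(),np.round(p['t'],3))
    np.savez(f'{n}0.npz',**p)
    for th in('flask','mat','jar'):
        for r in robot.regions_of(th,p)[:4]:
            ys,xs=np.nonzero(r['mask']);print(n,th,round(r['p'],2),r['pixel'],xs.min(),xs.max(),ys.min(),ys.max(),len(xs))
E
```

```text
pics
0.0 [ 0.24682459 -0.62757329  0.18599466] [-0.58408478  0.39866045 -0.39755602  0.58469139] [ 1.51611137 -0.42029918 -0.42432324]
top 497.3243998910928 497.3243998910928 319.4516145163046 197.5902991002216 [[0.01, -1.0, 0.013], [-0.999, -0.01, -0.053], [0.053, -0.013, -0.999]] [-0.052  0.545  1.524]
top flask 0.95 [356.9, 197.4] 346 369 163 232 1520
top flask 0.93 [471.4, 283.7] 433 507 266 299 1621
top mat 0.68 [311.9, 200.8] 294 330 156 242 3028
top mat 0.25 [333.5, 116.8] 324 347 98 131 461
top jar 0.57 [259.8, 203.8] 246 276 190 219 713
top jar 0.28 [160.1, 267.0] 151 170 241 297 1047
side 461.8505719808304 461.8505719808304 318.91363953370393 203.74159262533905 [[-0.739, -0.673, 0.02], [-0.41, 0.427, -0.806], [0.534, -0.604, -0.592]] [0.388 0.272 1.255]
side flask 0.97 [458.8, 176.7] 444 475 159 199 763
side flask 0.92 [412.0, 213.8] 379 445 205 227 1257
side flask 0.66 [349.1, 189.5] 320 374 174 210 1030
side mat 0.78 [322.1, 218.4] 283 358 194 240 1498
side jar 0.97 [289.4, 226.2] 278 305 205 247 1081
```

View pics/top0.png

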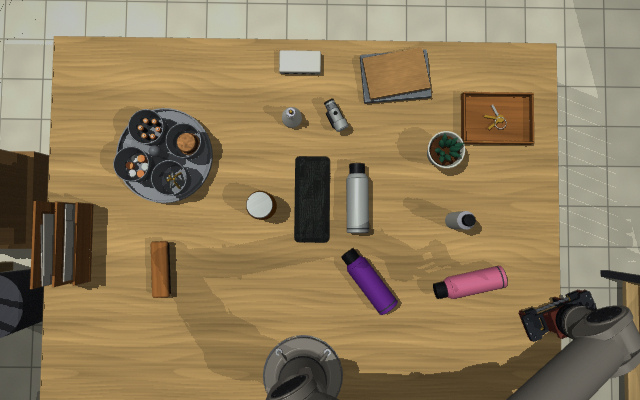

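View pics/side0.png

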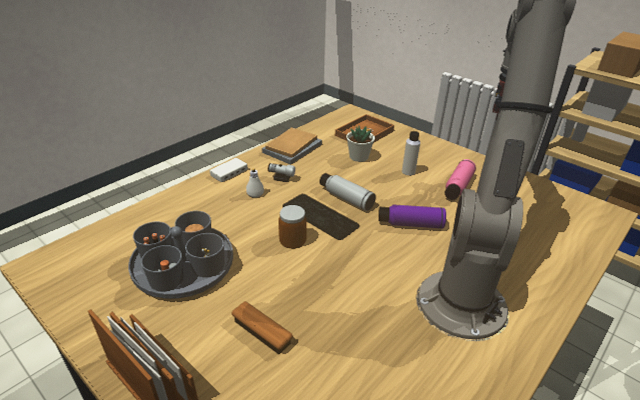

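```bash
cat > h.py <<'E'
from rig import robot
import cv2,numpy as np
from scipy.spatial.transform import Rotation as Ro
def back(p,uv,z):
    uv=np.atleast_2d(uv).astype(float)
    d=np.c_[(uv[:,0]-p['cx'])/p['fx'],(uv[:,1]-p['cy'])/p['fy'],np.ones(len(uv))]@p['R']
    C=-p['R'].T@p['t']; return C+d*((z-C[2])/d[:,2])[:,None]
def rect(p,mask,z):
    ys,xs=np.nonzero(mask); w=back(p,np.c_[xs,ys],z)[:,:2]
    c,sz,a=cv2.minAreaRect((w*1000).astype(np.float32))
    b=np.linalg.eigh(np.cov(w.T))[1][:,1]; b*=np.sign(b[0])
    m=w.mean(0); n=np.array([-b[1],b[0]]); u=(w-m)@b; v=(w-m)@n
    lo,hi=u.min(),u.max(); mid=m+b*(lo+hi)/2+n*(v.min()+v.max())/2
    return dict(mid=mid,mean=m,b=b,n=n,lo=m+b*lo,hi=m+b*hi,L=hi-lo,W=v.max()-v.min(),yaw=np.arctan2(b[1],b[0]))
def quat(psi):
    x=[np.cos(psi),np.sin(psi),0];y=[0,0,-1]
    return Ro.from_matrix(np.c_[x,y,np.cross(x,y)]).as_quat()
def look(near=None):
    p=robot.capture('top'); out={'p':p}
    R=[r for r in robot.regions_of('flask',p) if r['p']>.4]
    # steel: least saturated
    hsv=cv2.cvtColor(p['img'],cv2.COLOR_BGR2HSV)
    if R:
        r=min(R,key=lambda r:np.median(hsv[...,1][r['mask']]))
        out['f']=rect(p,r['mask'],.034); out['fm']=r['mask']; out['sat']=np.median(hsv[...,1][r['mask']])
    return out
E
python3 - <<'E'
from h import *
np.set_printoptions(precision=4,suppress=True)
o=look();p=o['p'];print('C',-p['R'].T@p['t'],'sat',o['sat']);print('F',o['f'])
m=robot.regions_of('mat',p)[0];M=rect(p,m['mask'],.001);print('M',M)
np.savez('mat.npz',**M)
f=o['f']; F=f['lo']+f['b']*.0825; d=F-M['mid']; print('flask origin',F,'in mat',d@M['b'],d@M['n'])
for psi in(f['yaw'],f['yaw']+np.pi):
  for off in(-.015,.015):
    for c in (F,M['mid']):
      for z in(.067,.12):
        q=robot.solve_ik([*(c+f['n']*off),z],quat(psi)); print(round(psi,2),z,None if q is None else np.round(q,2))
img=p['img'].copy()
cv2.drawContours(img,cv2.findContours((o['fm']*255).astype(np.uint8),0,1)[0],-1,(0,0,255),1)
cv2.drawContours(img,cv2.findContours((m['mask']*255).astype(np.uint8),0,1)[0],-1,(0,255,0),1)
cv2.imwrite('pics/crop1.png',cv2.resize(img[135:325,230:520],None,fx=2.7,fy=2.7,interpolation=cv2.INTER_NEAREST))
E
```

```text
C [ 0.4636 -0.0269  1.551 ] sat 8.0
F {'mid': array([ 0.5461, -0.1611]), 'mean': array([ 0.5405, -0.1614]), 'b': array([0.9997, 0.0226]), 'n': array([-0.0226,  0.9997]), 'lo': array([ 0.4403, -0.1636]), 'hi': array([ 0.652 , -0.1588]), 'L': np.float64(0.21181562515644364), 'W': np.float64(0.06885031971361524), 'yaw': np.float64(0.022600936934868456)}
M {'mid': array([ 0.5422, -0.0228]), 'mean': array([ 0.5414, -0.0235]), 'b': array([1.   , 0.003]), 'n': array([-0.003,  1.   ]), 'lo': array([ 0.4076, -0.0239]), 'hi': array([ 0.6768, -0.0231]), 'L': np.float64(0.26921696570082515), 'W': np.float64(0.10938975018113335), 'yaw': np.float64(0.002997123099854708)}
flask origin [ 0.5227 -0.1618] in mat -0.01991054414040439 -0.13894766146879034
0.02 0.067 [ 0.56  0.46 -0.44  1.93  0.27  0.8  -0.  ]
0.02 0.12 [ 0.58  0.39 -0.45  1.89  0.21  0.91  0.04]
0.02 0.067 [ 0.37  0.46 -0.52  1.95  0.32  0.81 -0.3 ]
0.02 0.12 [ 0.4   0.39 -0.55  1.91  0.26  0.91 -0.25]
0.02 0.067 [ 0.53  0.45 -0.46  1.95  0.27  0.8  -0.06]
0.02 0.12 [ 0.54  0.38 -0.47  1.91  0.22  0.9  -0.01]
0.02 0.067 [ 0.33  0.47 -0.54  1.95  0.32  0.81 -0.37]
0.02 0.12 [ 0.36  0.39 -0.57  1.91  0.26  0.91 -0.32]
3.16 0.067 [ 0.05  0.43  0.21  1.97 -0.12  0.76 -2.79]
3.16 0.12 [ 0.08  0.35  0.16  1.93 -0.07  0.87 -2.84]
3.16 0.067 [-0.89  0.84  1.27  2.03 -0.96  1.06 -2.26]
3.16 0.12 [-0.92  0.71  1.28  1.99 -0.79  1.07 -2.39]
3.16 0.067 [ 0.02  0.41  0.18  1.99 -0.1   0.75 -2.86]
3.16 0.12 [ 0.06  0.34  0.13  1.95 -0.06  0.86 -2.91]
3.16 0.067 [-0.95  0.84  1.27  2.03 -0.95  1.05 -2.32]
3.16 0.12 [-0.97  0.71  1.28  1.99 -0.79  1.07 -2.45]
```

View pics/crop1.png

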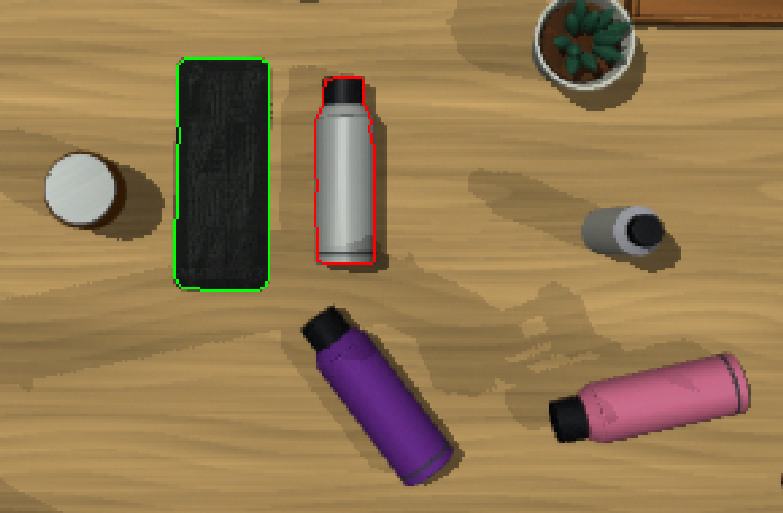

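Candidates: steel flask (357,197), purple (370,281), pink (471,284). The steel one is the target; its measured 212 x 69 mm and the mat's 269 x 109 mm match the sizes given. First rolling stroke, with the fingers open along the flask axis.

```bash
cat >> h.py <<'E'
def mat():
    return {k:v for k,v in np.load('mat.npz').items()}
def rep(o,M):
    f=o['f']; F=f['lo']+f['b']*.0825; n=f['n']
    F=F+n*((f['mid']-F)@n)*.0
    B=[(q-M['mid'])@np.c_[M['b'],M['n']] for q in (f['lo'],F,F+f['b']*.0825,f['lo']+f['b']*.211)]
    print('base,orig,shoulder,cap in mat mm',np.round(np.array(B)*1000,1).tolist(),'W',round(f['W'],4),'L',round(f['L'],4)); return F
def stroke(F,yaw,d,w,N=5,vel=.1,dyaw=0):
    n=np.array([-np.sin(yaw),np.cos(yaw)])
    a=F-n*w; b=F+n*(2*d-w)
    robot.servo_line([*a,.085],vel=.25,rot=quat(yaw))
    hit=robot.servo_line([*a,.060],vel=.03,max_force=N)
    s=robot.observe(); z=s['tcp_pos'][2]; print('touch',hit,'z',round(z,4),'F',np.round(s['force'],1),'t',round(s['time_s'],2))
    if not hit or z<.064: robot.servo_line([*a,.1]); return False
    robot.servo_line([*b,z],vel=vel,rot=quat(yaw+dyaw))
    s=robot.observe(); print('end',np.round(s['tcp_pos'],4),'F',np.round(s['force'],1))
    robot.servo_line([*b,.085],vel=.1)
    return True
E
python3 - <<'E'
from h import *
M=mat(); F=np.array([.5227,-.1618]); yaw=.0226
robot.servo_line([.247,-.628,.34],vel=.3)
robot.goto([F[0],F[1]-.015,.30],quat(yaw))
robot.servo_line([F[0],F[1]-.015,.10],vel=.2)
print(robot.observe()['time_s'],robot.observe()['force'])
stroke(F,yaw,.03,.015)
o=look(); print(o.get('sat'))
cv2.imwrite('pics/s1.png',cv2.resize(o['p']['img'][130:260,230:430],None,fx=3,fy=3))
if 'f' in o: rep(o,M)
print(robot.observe()['time_s'])
E
```

```text
4.275 [0.23617084 0.44330736 0.43398951]
touch False z 0.0602 F [-0.  -0.4  0.1] t 5.51
8.0
base,orig,shoulder,cap in mat mm [[-102.5, -122.6], [-20.0, -124.5], [62.5, -126.4], [108.5, -127.5]] W 0.0543 L 0.215
6.025
```

View pics/s1.png

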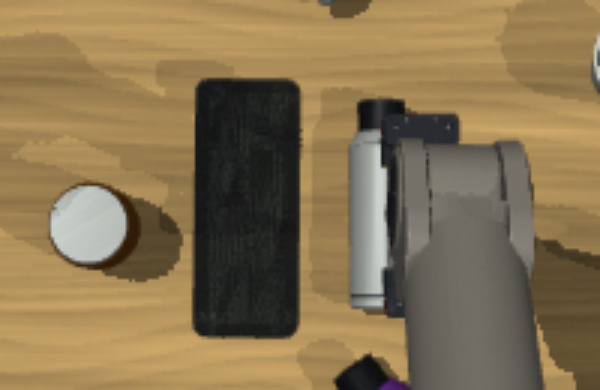

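Run:
```python
from h import *
M=mat(); yaw=.0226
s=robot.observe(); print(s['tcp_pos'],s['orientation'],quat(yaw),s['width'])
w=robot.capture('wrist'); cv2.imwrite('pics/w1.png',w['img'])
robot.servo_line([.5227,-.30,.20],vel=.3)
o=look(); rep(o,M); print(o['f']['yaw'],robot.observe()['time_s'])
```

```text
[ 0.522329   -0.17678345  0.09914682] [-0.70698872 -0.00752407  0.00836661  0.70713531] [ 0.70706164  0.00799014 -0.00799014 -0.70706164] 0.9963043626472393
base,orig,shoulder,cap in mat mm [[-102.3, -140.5], [-19.8, -139.2], [62.7, -137.8], [108.7, -137.1]] W 0.068 L 0.2118
0.019318028423709107 6.85
```

View pics/w1.png

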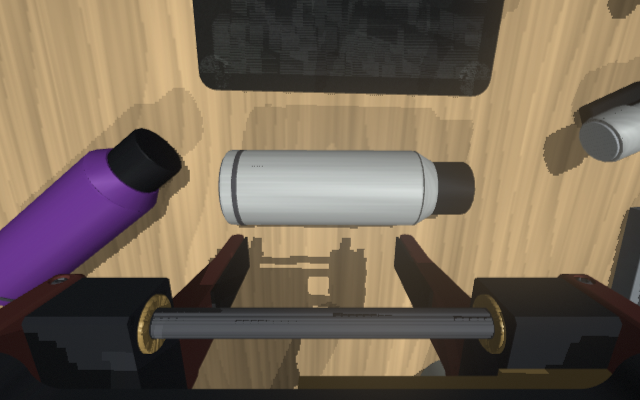

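Run:
```python
from h import *
np.set_printoptions(precision=4,suppress=True)
w=robot.capture('wrist'); H=w['hand_eye']; print(H,w['fx'],w['cx'],w['cy'])
Hi=np.linalg.inv(H)
def pr(Xt):
    c=Hi[:3,:3]@np.array(Xt)+Hi[:3,3]; return np.round([w['fx']*c[0]/c[2]+w['cx'],w['fy']*c[1]/c[2]+w['cy']],1)
for x in(-.0575,-.044,.044,.0575):
    for z in(-.01,.01): print('tip',x,z,pr([x,0,z]),pr([x,-.06,z]))
T=np.array([.522329,-.17678,.09915]);R=Ro.from_quat([-0.70698872,-0.00752407,0.00836661,0.70713531]).as_matrix()
for nm,P in(('base top',[.4403,-.1636,.068]),('base axis',[.4403,-.1636,.034]),('should top',[.605,-.160,.068]),('should axis',[.605,-.160,.034]),('cap',[.652,-.1588,.034]),('mat corner',[.4076,-.0228-.055,0]),('mat corner+',[.677,-.0228-.055,0])):
    print(nm,pr(R.T@(np.array(P)-T)))
print(R)
```

```text
[[ 1.      0.     -0.0007  0.0003]
 [ 0.0006 -0.2867  0.958  -0.1973]
 [-0.0001 -0.958  -0.2867  0.0796]
 [ 0.      0.      0.      1.    ]] 296.1223772544634 321.3258626386161 203.22577292010564
tip -0.0575 -0.01 [241.8 243.7] [212.7 290.9]
tip -0.0575 0.01 [239.6 217.6] [208.5 256.7]
tip -0.044 -0.01 [260.4 243.7] [238.1 290.9]
tip -0.044 0.01 [258.7 217.6] [234.9 256.7]
tip 0.044 -0.01 [381.8 243.7] [403.9 290.9]
tip 0.044 0.01 [383.5 217.7] [407.  256.8]
tip 0.0575 -0.01 [400.4 243.7] [429.3 290.9]
tip 0.0575 0.01 [402.6 217.7] [433.4 256.8]
base top [219.3 198.8]
base axis [231.7 188.6]
should top [424.8 198.9]
should axis [412.4 188.8]
cap [464.1 188.6]
mat corner [201.5  90.3]
mat corner+ [487.7  97.1]
[[ 0.9997 -0.0012 -0.0225]
 [ 0.0225  0.0002  0.9997]
 [-0.0012 -1.      0.0002]]
```

The flask has not moved. The wrist view shows the open fingertips ending about 25 mm short of the TCP: the fingers swing back when they open. I'll use the closed fingers.

Run:
```python
from h import *
M=mat(); F=np.array([.5227,-.1618]); yaw=.0210
robot.clamp(5); print('w',robot.observe()['width'],robot.observe()['force'],robot.observe()['time_s'])
robot.servo_line([F[0],F[1]-.015,.12],vel=.3,rot=quat(yaw))
if stroke(F,yaw,.025,.012,N=4): pass
w=robot.capture('wrist'); cv2.imwrite('pics/w2.png',w['img'])
s=robot.observe(); robot.servo_line([F[0],-.27,.18],vel=.3)
o=look(); rep(o,M); print(o['f']['yaw'],robot.observe()['time_s'])
```

```text
w 0.004236497454066791 [ 0.5654129  -0.24214092 -0.63356801] 8.2417
touch False z 0.0601 F [ 1.   0.1 -0. ] t 10.16
base,orig,shoulder,cap in mat mm [[-99.2, -140.8], [-16.7, -139.6], [65.8, -138.4], [111.8, -137.8]] W 0.068 L 0.2086
0.01750065845626845 11.2917
```

View pics/w2.png

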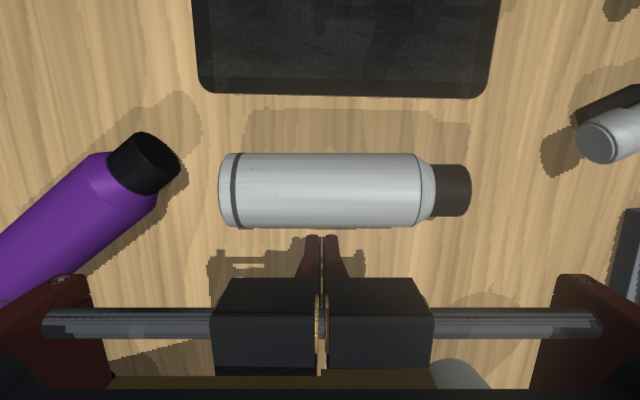

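Run:
```python
from h import *
F=np.array([.5240,-.1618]); yaw=.0200
robot.servo_line([*F,.085],vel=.25,rot=quat(yaw))
hit=robot.servo_line([*F,.046],vel=.02,max_force=4)
s=robot.observe(); print(hit,s['tcp_pos'],s['force'],s['time_s'])
w=robot.capture('wrist'); cv2.imwrite('pics/w3.png',w['img'])
p=robot.capture('side'); cv2.imwrite('pics/sd3.png',cv2.resize(p['img'][110:260,260:460],None,fx=3,fy=3))
```

```text
False [ 0.52407788 -0.16179286  0.04608425] [ 0.02022138  0.6446246  -1.14452628] 14.1167
```

View pics/sd3.png

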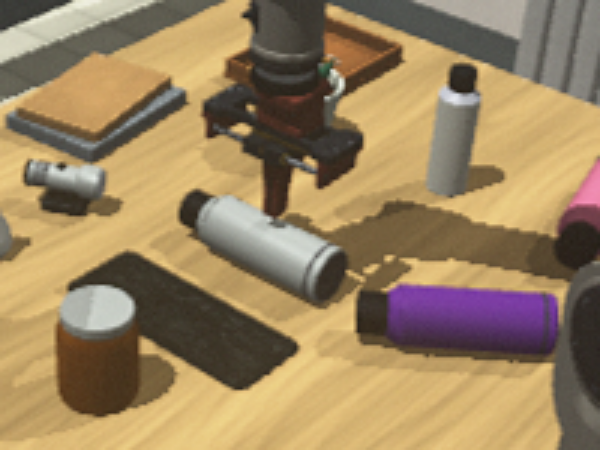

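View pics/w3.png

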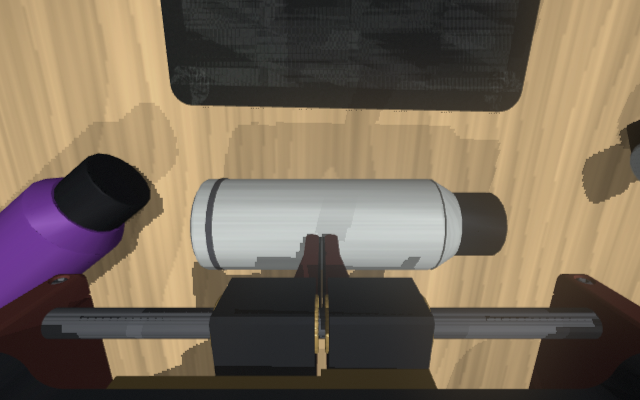

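Run:
```python
import numpy as np
p=np.load('side0.npz')
for y in(-.162,-.172,-.152):
  for z in(.046,.06,.068,.075,.085,.095):
    c=p['R']@np.array([.524,y,z])+p['t']; print(y,z,np.round([p['fx']*c[0]/c[2]+p['cx'],p['fy']*c[1]/c[2]+p['cy']],1))
```

```text
-0.162 0.046 [350.6 189.6]
-0.162 0.06 [350.9 186.2]
-0.162 0.068 [351.  184.3]
-0.162 0.075 [351.1 182.6]
-0.162 0.085 [351.3 180.2]
-0.162 0.095 [351.5 177.7]
-0.172 0.046 [352.4 188.4]
-0.172 0.06 [352.7 185.1]
-0.172 0.068 [352.8 183.1]
-0.172 0.075 [352.9 181.4]
-0.172 0.085 [353.1 179. ]
-0.172 0.095 [353.3 176.6]
-0.152 0.046 [348.8 190.7]
-0.152 0.06 [349.  187.4]
-0.152 0.068 [349.2 185.5]
-0.152 0.075 [349.3 183.8]
-0.152 0.085 [349.4 181.3]
-0.152 0.095 [349.6 178.9]
```

The side view puts the real fingertip at z of about 0.078 with the TCP reported at 0.046. The wrist view gives the same ~30 mm shortfall. I'll touch down on top with a floor of 0.037 (reported grasp point stays above 0.055).

Run:
```python
from h import *
F=np.array([.5240,-.1618]); yaw=.0200
s=robot.observe();print(s['force'])
hit=robot.servo_line([*F,.037],vel=.015,max_force=2.5)
s=robot.observe(); print(hit,s['tcp_pos'],s['force'],s['time_s'])
robot.sleep(.1);s=robot.observe(); print(s['tcp_pos'],s['force'],s['ft_torque'])
p=robot.capture('side'); cv2.imwrite('pics/sd4.png',p['img'])
```

```text
[0.88093945 0.66016907 0.40368875]
False [ 0.52402194 -0.16176725  0.03699744] [ 0.07910122 -0.42680793 -0.43170253] 14.9667
[ 0.52410668 -0.16179579  0.03708773] [-1.03210419 -0.7293583   0.21316851] [-0.05987605 -0.04353026  0.00532382]
```

```bash
cat > k.py <<'E'
from h import *
A=np.radians(20); L,h=.031,.010
def Rt(yaw):
    b=np.array([np.cos(yaw),np.sin(yaw),0]);n=np.array([-b[1],b[0],0]);k=np.array([0,0,1.])
    y=n*np.sin(A)-k*np.cos(A); return np.c_[b,y,np.cross(b,y)]
def tcp(E,yaw): return np.array(E)-Rt(yaw)@[0,-L,-h]
def q(yaw): return Ro.from_matrix(Rt(yaw)).as_quat()
def edge(yaw,M):
    """axis line from forward edge of the mask (robust to the hand covering the rear)"""
    p=robot.capture('top'); hsv=cv2.cvtColor(p['img'],cv2.COLOR_BGR2HSV)
    R=[r for r in robot.regions_of('flask',p) if r['p']>.3]
    if not R: return None
    r=min(R,key=lambda r:np.median(hsv[...,1][r['mask']])); m=r['mask']
    ys,xs=np.nonzero(m); w=back(p,np.c_[xs,ys],.034)[:,:2]
    b=np.array([np.cos(yaw),np.sin(yaw)]);n=np.array([-b[1],b[0]])
    u=w@b;v=w@n;lo=u.min(); s=u-lo
    lv=[]
    for i in range(2,15):
        k=(s>i*.01)&(s<i*.01+.01); lv.append(v[k].max() if k.any() else np.nan)
    lv=np.array(lv); sl,c=np.polyfit(np.arange(13)*.01-.06,np.nan_to_num(lv,nan=np.nanmedian(lv)),1)
    F=b*(lo+.0825)+n*(np.nanmedian(lv)-.0335)
    d=(F-M['mid'])@np.c_[M['b'],M['n']]
    print('F in mat mm',np.round(d*1000,1),'dyaw',round(sl,3),'len',round(u.max()-lo,3),'W',round(v.max()-v.min(),3))
    return F,yaw+sl,p
def roll(F,yaw,w,travel,vel,N=3):
    n=np.array([-np.sin(yaw),np.cos(yaw)]); a=F-n*w; e=a+n*travel
    robot.servo_line(tcp([*a,.075],yaw),vel=.25,rot=q(yaw))
    hit=robot.servo_line(tcp([*a,.060],yaw),vel=.03,max_force=N)
    s=robot.observe(); T=s['tcp_pos']; z=(T+Ro.from_quat(s['orientation']).as_matrix()@[0,-L,-h])[2]
    g=T[2]+.019*np.cos(A); print('touch',hit,'edge z',round(z,4),'tcp z',round(T[2],4),'grasp z',round(g,4),'F',np.round(s['force'],1),'t',round(s['time_s'],2))
    if hit:
        robot.servo_line(tcp([*e,z],yaw),vel=vel)
        print('end F',np.round(robot.observe()['force'],1))
    robot.servo_line(tcp([*e,.095] if hit else [*a,.095],yaw),vel=.25)
def back_off(F,yaw,r=.05):
    n=np.array([-np.sin(yaw),np.cos(yaw)]); robot.servo_line(tcp([*(F-n*r),.095],yaw),vel=.3)
E
python3 - <<'E'
from k import *
M=mat(); F=np.array([.5240,-.1618]); yaw=.0195
robot.servo_line([*F,.09],vel=.25)
robot.servo_line(tcp([*F,.095],yaw),vel=.2,rot=q(yaw))
roll(F,yaw,.006,.05,.12)
back_off(F,yaw)
r=edge(yaw,M); print(robot.observe()['time_s'])
cv2.imwrite('pics/r1.png',r[2]['img'])
E
```

```text
touch True edge z 0.0626 tcp z 0.0369 grasp z 0.0547 F [-1.1  0.   6. ] t 16.68
end F [-1.3  0.5  4.9]
F in mat mm [ -23.1 -104.2] dyaw -0.026 len 0.215 W 0.07
18.0917
```

Touch and roll work: it rolled 35 mm at about 5 N. I'll tilt the tool more so the grasp height has more margin, then continue.

```bash
sed -i 's/^A=.*/A=np.radians(35); L,h=.036,.010/' k.py
python3 - <<'E'
from k import *
M=mat(); yaw=.0195
back_off(np.array([.5227,-.15]),yaw,.06)
robot.servo_line(robot.observe()['tcp_pos'],vel=.1,rot=q(yaw)) if False else robot.servo_line(tcp([.5227,-.20,.10],yaw),vel=.15,rot=q(yaw))
r=edge(yaw,M); F,yaw=r[0],r[1]; print('yaw',yaw)
F=F+np.array([.003,0])
roll(F,yaw,.006,.05,.12)
back_off(F,yaw,.045)
r=edge(yaw,M); print('yaw',r[1],robot.observe()['time_s'])
cv2.imwrite('pics/r2.png',cv2.resize(r[2]['img'][130:260,230:430],None,fx=3,fy=3))
E
```

```text
F in mat mm [ -20.  -104.9] dyaw -0.011 len 0.212 W 0.067
yaw 0.008110275232080487
touch True edge z 0.0666 tcp z 0.0429 grasp z 0.0584 F [-0.4 -0.1  5.6] t 19.66
end F [-1.5  0.5  6.3]
F in mat mm [-23.  -74.3] dyaw 0.028 len 0.214 W 0.07
yaw 0.0360827814149727 21.0417
```

View pics/r2.png

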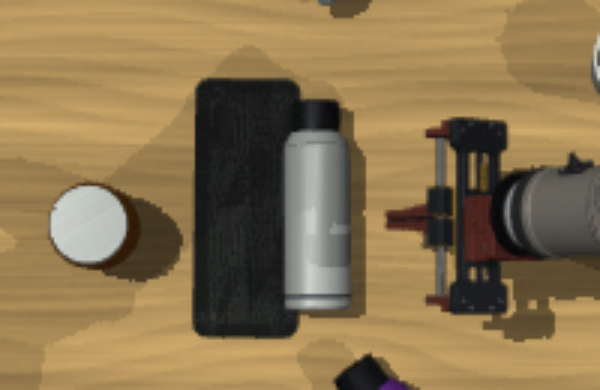

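Picture: the flask is parallel to the mat with its left side over the mat's right edge (~290,220 in the crop); the hand is clear behind it. Next strokes.

Run:
```python
from k import *
M=mat()
def meas():
    o=look(); rep(o,M); y=float(np.clip(o['f']['yaw'],-.06,.06)); print('pca yaw',round(y,4)); return edge(y,M)[0],y
F,yaw=meas()
for tr in (.05,.05):
    roll(F,yaw,.006,tr,.12); back_off(F,yaw,.045); F,yaw=meas()
    d=(F-M['mid'])@M['n']
    if d>-.028: break
print(robot.observe()['time_s'])
```

```text
base,orig,shoulder,cap in mat mm [[-102.7, -75.2], [-20.3, -73.8], [62.2, -72.4], [108.2, -71.6]] W 0.0681 L 0.2116
pca yaw 0.0204
F in mat mm [-22.9 -74.1] dyaw 0.007 len 0.214 W 0.07
touch True edge z 0.0664 tcp z 0.0427 grasp z 0.0582 F [ 0.6 -0.1  6.4] t 22.06
end F [-2.1  1.1  6.2]
base,orig,shoulder,cap in mat mm [[-103.1, -45.1], [-20.7, -42.8], [61.8, -40.5], [107.8, -39.2]] W 0.0654 L 0.2119
pca yaw 0.0305
F in mat mm [-20.7 -44.4] dyaw -0.02 len 0.212 W 0.07
touch True edge z 0.0664 tcp z 0.0427 grasp z 0.0582 F [-0.4 -0.7  6.2] t 24.35
end F [-2.4  0.   7.8]
base,orig,shoulder,cap in mat mm [[-105.9, -12.7], [-23.4, -12.2], [59.1, -11.7], [105.1, -11.4]] W 0.0734 L 0.2142
pca yaw 0.009
F in mat mm [-20.4 -13.2] dyaw -0.016 len 0.211 W 0.07
25.8333
```

Run:
```python
from k import *
M=mat()
F=M['mid']+M['b']*(-.0205)+M['n']*(-.0125); yaw=.012
roll(F,yaw,.004,.021,.08); back_off(F,yaw,.06)
robot.servo_line(tcp([F[0],F[1]-.17,.16],yaw),vel=.25)
o=look(); rep(o,M); print(o['f']['yaw']); edge(o['f']['yaw'],M)
m=robot.regions_of('mat',o['p']); print([ (r['p'],r['pixel']) for r in m[:1]])
cv2.imwrite('pics/fin.png',cv2.resize(o['p']['img'][90:260,230:480],None,fx=3,fy=3))
robot.sleep(.5); o=look(); rep(o,M); print(robot.observe()['time_s'])
```

```text
touch True edge z 0.0672 tcp z 0.0435 grasp z 0.0591 F [ 0.7 -0.4  5.5] t 26.64
end F [-0.4  0.5  3.4]
base,orig,shoulder,cap in mat mm [[-276.6, -367.8], [-261.8, -449.0], [-246.9, -530.1], [-238.6, -575.3]] W 0.0688 L 0.2298
-1.3863701060257483
F in mat mm [ 76.4 -20.3] dyaw 0.158 len 0.093 W 0.22
[(0.89, [300.9, 203.1])]
base,orig,shoulder,cap in mat mm [[-103.3, -4.4], [-20.8, -2.7], [61.7, -1.0], [107.7, -0.1]] W 0.0645 L 0.2116
29.2333
```

View pics/fin.png

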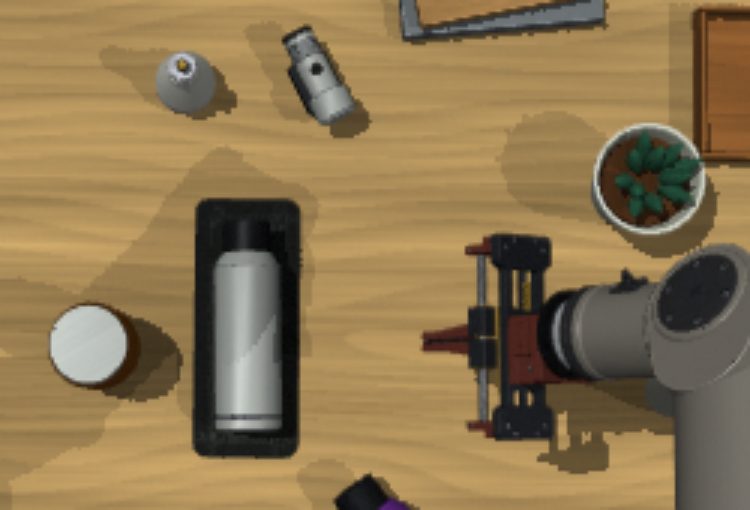

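The flask (215–281, 220–430 in the crop) lies centred on the mat (195–300, 198–457); the hand is clear and the bystanders stand where they were. Handing in.

```bash
python3 -c "
from rig import robot
print(robot.sign_off(),robot.observe()['time_s'])"
```

```text
the job is handed in; nothing more can be done
the job is handed in; nothing more can be done
```

I rolled the steel flask onto the mat in five gentle top strokes with the closed fingertips, at about 5–8 N, and handed the job in after about 29 s.

**Final position:** the last measurement in the mat's frame puts the base at (-103, -4) mm, the shoulder at (62, -1) mm and the cap at (108, 0) mm, all inside the limits. The flask moved about 136 mm, which is about 4 rad of rolling, so it should have turned well past a quarter turn. The last picture shows the hand clear of it and the bystanders in that view unmoved; the shoe brush, spray can and turntable were outside the view and not rechecked. I took no direct speed reading before handing in.

**Checks that disagreed:**
- **Fingertip length:** the fingers end about 35 mm short of the reported TCP. The first descents therefore touched nothing, and I corrected the offset from the wrist and side views.
- **Grasp height on the first stroke:** if the judge takes the grasp point from the reported TCP, it was about 0.0547 m, just under the 0.055 m limit. Measured from the real fingertips it was well above. I tilted the tool more for the later strokes, which gave 0.058–0.059 m by the reported TCP.
- **Final detection:** one of the last two flask detections picked one of the other flasks. The repeat, and the picture, showed the steel flask centred on the mat.

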